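# Load the RF shield box and start its test touch-free

### The job

Get the board test running: with the fingertips against the outside of its blue front, push the shield box's drawer fully home without slamming it, then point at the green start sensor from just above it, staying there for two seconds without touching it or the console, and draw the hand well away. Keep off the red and yellow sensors and do not touch the board or anything else inside the drawer. Nothing is to be gripped or lifted: leave the tools and parts lying about where they are.

Things in the scene. Friction and masses are not known exactly. Their poses are not given: they have to be found in the camera images.
- shield_box: Bare aluminium RF shield box, fixed, 280 deep x 260 wide x 110 mm high. Its origin is on the bench, under the middle of the outer face that the drawer front has when it is fully home; +x points into the box (the way the drawer closes), +y along the front, z up. The box is at the left or the right of the bench, turned up to 0.15 rad.
- drawer (a joint): Drawer of the shield box: how far it stands out, in m; 0 is fully home (at a firm stop), up to 0.13. It starts 40 to 95 mm out. It slides stiffly (about 3 N plus 12 N per m/s) and stays where it is left; weighs 1.4 to 2.1 kg.
- drawer_front: The drawer's flat blue front plate, 12 mm thick, 260 mm wide, its top edge 108 mm and its lower edge 2 mm above the bench. No handle, only a dark finger groove painted on low down. Origin at bench height under the middle of its outer face; +x points into the box, so it moves along +x as the drawer closes.
- drawer_inside: What the drawer carries, not to be touched: brass finger-stock gasket and absorber pad on the back of the front plate (12 to 20 mm behind its outer face, up to 102 mm above the bench), and behind it the black nest with the green board (up to 50 mm above the bench). Same origin and axes as the front plate.
- console: Grey flat start console, fixed, 110 deep x 240 wide x 50 mm high, beside the shield box on the other side of the bench. Origin on the bench under the middle of its front edge; +x towards its back, +y along the front, z up. Three round touch-free optical sensors stand in a row on its top, 55 mm behind the front edge and 75 mm apart; which colour is where differs.
- start_sensor: Start sensor: black round housing 46 mm across with a GREEN ring and a dark lens 25 mm across in the middle. Origin at the centre of its underside, on the console's top; its face is 16 mm above the origin and looks straight up. It responds to a fingertip held over the lens (within 15 mm of its axis) and about 10 to 50 mm above its face, for 1.5 s without a break. Shut fingers make one clear pointer.
- stop_sensor: Stop sensor: the same housing with a RED ring; origin likewise. Not to be set off: keep the fingertips from being within 60 mm above it.
- pause_sensor: Pause sensor: the same housing with a YELLOW ring; origin likewise. Not to be set off: keep the fingertips from being within 60 mm above it.
- torque_wrench: Loose torque wrench lying in front of the console, brass grip and steel fork, 180 mm long, 16 mm high; origin under its middle, x along it. Leave alone.
- spanner: Loose small steel spanner lying in front of the console, 120 mm long; x along it. Leave alone.
- cal_module: Loose black calibration module with brass ports and red caps, 154 x 62 x 34 mm, behind the console; origin under its middle. Leave alone.
- cal_star: Loose black three-armed calibration standard, 88 mm across its brass connectors, 16 mm high, on the right of the bench; origin under its middle. Leave alone.
- attenuator: Loose dark finned attenuator with a brass connector, 39 mm across, 62 mm high, standing on the shield box's top towards its back; origin under its middle. Leave alone.
- solvent_bottle: Loose white plastic bottle with a blue cap, 54 mm across, 125 mm high, standing on the left of the bench; origin under its middle. Leave alone.

How it is judged (in metres and radians):
On the way, in this order (a step that is already met when the one before it is completed fails the run):
1. the fingertips push on the outside of the drawer's front (contact force between the fingers and drawer_front above 0.5 N and value of joint drawer above 0.01 m), for 0.05 s.
2. the drawer is fully home (within 5 mm) (value of joint drawer below 0.005 m), for 0.2 s.
3. the fingertips stay over the green start sensor, within 18 mm of its axis and about 5 to 60 mm above its face, for 1.5 s, the drawer home (horizontal distance between the grasp point and start_sensor below 0.018 m and z of the grasp point in the frame of start_sensor between 0.04 and 0.098 m and value of joint drawer below 0.005 m), for 1.5 s.
At the end, for the whole second after the job is handed in: The drawer is home within 5 mm, the grasp point is more than 130 mm from the green sensor, and every loose thing lies within 15 mm of where it was (value of joint drawer below 0.005 m and distance between the grasp point and start_sensor above 0.13 m and distance of each of torque_wrench, spanner, cal_module, cal_star, attenuator, solvent_bottle from where it was at the start of the episode below 0.015 m); the robot touches nothing.
It fails at once if the console, a sensor or something inside the drawer (gasket, nest or board) was touched (contact force between any of the fingers, the arm and drawer_inside above 0.5 N or contact force between any of the fingers, the arm and console above 0.5 N or contact force between any of the fingers, the arm and start_sensor above 0.5 N or contact force between any of the fingers, the arm and stop_sensor above 0.5 N or contact force between any of the fingers, the arm and pause_sensor above 0.5 N).
It fails at once if the hand came over the red stop or the yellow pause sensor (within 22 mm of its axis, lower than about 60 mm above it) ((horizontal distance between the grasp point and stop_sensor below 0.022 m and z of the grasp point in the frame of stop_sensor below 0.098 m) or (horizontal distance between the grasp point and pause_sensor below 0.022 m and z of the grasp point in the frame of pause_sensor below 0.098 m)).
It fails at once if the start sensor was pointed at while the drawer stood open (horizontal distance between the grasp point and start_sensor below 0.022 m and z of the grasp point in the frame of start_sensor below 0.098 m and value of joint drawer above 0.012 m).
It fails at once if the drawer was slammed (faster than 0.35 m/s) (velocity of joint drawer below -0.35 m/s).
It fails at once if a tool or part lying about was moved or lifted by more than 15 mm (distance of any of torque_wrench, spanner, cal_module, cal_star, attenuator, solvent_bottle from where it was at the start of the episode above 0.015 m).
It also fails if it takes over 50 s, if anything falls off the work surface, if the arm or the gripper's body presses on something with over 40 N, if the wrist force passes 120 N, or if a joint passes its speed limit or range.

### The arm

A 6-joint arm with a two-finger parallel gripper is mounted at the origin on the work surface. World frame = base frame: x ahead of the robot, y to its left, z up, the work surface at z = 0. Lengths are in mm, angles in rad, forces in N, time in s.
With the tool pointing down it reaches from about 350 to 775 mm from the base axis. Payload 7.3 kg.
Tool frame: the origin (TCP) lies at the very end of the fingers, on their centre line; the grasp point (between the pads) lies 19 mm behind it; z points along the fingers, y is the line along which they close (so a half turn about z gives the same grasp; the last joint's range is limited). The gripper opens to 92 mm and grips with 3 to 60 N. Pads are 19 mm wide; open, the fingers measure 130 mm over their backs; the gripper's body (75 mm by 190 mm) begins 47 mm behind the grasp point.
Start: joints at [-1.299, 0.342, 1.524, -0, 1.275, -0.146], TCP at [213.043, -479.852, 226.741] pointing down, gripper open.
Joint ranges: [-2.53, 2.53], [-0.77, 2.02], [0.04, 2.7], [-1, 4.14], [0.28, 2.66], [-3.11, 3.11]. Speed limits (rad/s): [2.57, 2.57, 3.14, 3.14, 3.14, 3.14].

### API

Orientations are given as [roll, pitch, yaw] about the fixed x, y, z axes, in that order (R = Rz(yaw) Ry(pitch) Rx(roll)).
In Python, from plant import get_obs, capture, close_job gives the robot as it stands. The module is installed in compiled form; this text tells all that it offers.
- The arm moves only by the shell command python3 -m handwheel 'ROWS'. ROWS is JSON, a list of rows, each a list of 3 entries, a list of its own where there are three numbers: the turn, a rotation vector about the tool's x, y, z in degrees, then the shift along the tool's x, y, z in m, then the opening, from 0 (shut) to 1 (fully open). A call has 1 to 12 rows; each row is the pose to reach, as a shift and turn from the pose commanded when the call began, along the tool's axes at that moment; what a row does not reach only later rows make up. A row lasts 1/10 s, in which the tool goes at most 50 mm and 8.59 degrees, less where a joint would pass 70% of its speed; a pose out of reach is approached as far as the arm can. A call with a gripper value outside its range is refused whole. The fingers move at their own pace and stop on an object; the grip force is fixed at half the most. Time passes only in rows, so rows that repeat a pose let the fingers close. It gives the time, the measured TCP pose, the force, the opening and the grip force at its end, in the units of the state.
- get_obs(): the state, without advancing time (a new reading comes with each control period).
- capture(name): name is "side" or "top" or "wrist"; returns a dict with "image" (480x640x3 uint8, red, green, blue), "depth" (480x640 float32, mm along the optical axis (not along the pixel's ray), 0 where there is no reading), "fx", "fy", "cx", "cy" (pixels), "k1" (the pictures are not rectified: a ray, as slopes to the right and down, at radius r is drawn at 1 + k1 r^2 times it, then the intrinsics apply), "camera_from_world" (4x4, takes a point from world to camera coordinates). Camera axes: x right, y down, z forward; pixel columns grow to the right and rows downward; lengths in mm; the calibration is good to about 2 mm. A picture is of the moment at which its call begins.
- close_job(): hands the job in; it is judged then, once.
The state is a dict: "time": time; "joint_positions": joint angles; "dq": joint speeds; "tau": joint torques, N m; "tool_pos": TCP position; "tcp_rot": TCP orientation; "contact_force": force on the tool from outside, world axes, zero at the start; "moment": the same for the moment, N m; "grip_width": finger opening in mm; "finger_force": force on a finger pad.
Only numpy, scipy, OpenCV 4.12 (cv2) and the standard library are available. Lean on these libraries where they do the work, as an engineer would, in place of code of your own. Each camera call takes 0.05 s, during which the arm holds its last target. There are 200 camera calls.

## Working session

There is one attempt and no reset: what is moved stays moved. The work goes in short steps, Python scripts to look and compute and a shell command to move; the robot and the scene stay as the last step left them, time stands still between calls to the robot, and variables do not carry over. Pictures are saved under pics/ and viewed, at most 10 in all, crops included, and the job is handed in when it is done.

```bash
mkdir -p pics; cat > h.py <<'E'
import numpy as np, cv2
from plant import get_obs, capture
def ray(c,uv):
    uv=np.atleast_2d(np.float64(uv)); d=(uv-[c['cx'],c['cy']])/[c['fx'],c['fy']]
    s=d.copy()
    for _ in range(20): s=d/(1+c['k1']*(s**2).sum(1,keepdims=True))
    return np.c_[s,np.ones(len(s))]
def onplane(c,uv,z):
    T=np.linalg.inv(c['camera_from_world']); r=ray(c,uv)@T[:3,:3].T; o=T[:3,3]
    return o+r*((z-o[2])/r[:,2:])
def cloud(c):
    v,u=np.mgrid[:480,:640]; r=ray(c,np.c_[u.ravel(),v.ravel()])*c['depth'].reshape(-1,1)
    T=np.linalg.inv(c['camera_from_world']); return (r@T[:3,:3].T+T[:3,3]).reshape(480,640,3)
E
python3 - <<'E'
from h import *
import pickle
for n in('top','side'):
    c=capture(n); pickle.dump(c,open(n+'.pkl','wb')); cv2.imwrite(f'pics/{n}1.png',c['image'][...,::-1])
    print(n,c['fx'],c['k1'],np.linalg.inv(c['camera_from_world']).round(2).tolist())
o=get_obs();print(o['tool_pos'],o['tcp_rot'],o['time'],o['grip_width'])
E
```

```text
top 446.466588544564 0.019523591169470975 [[-0.02, -0.98, 0.2, 362.47], [-1.0, 0.02, 0.01, -15.0], [-0.01, -0.2, -0.98, 1242.62], [0.0, 0.0, 0.0, 1.0]]
side 473.3403997851442 -0.00710672114652716 [[-0.78, -0.48, 0.4, 121.52], [-0.62, 0.59, -0.52, 614.57], [0.01, -0.65, -0.76, 969.75], [0.0, 0.0, 0.0, 1.0]]
[ 212.92705098 -479.51034869  226.13097118] [-3.14029695e+00 -1.86921198e-04  4.17782748e-01] 0.1 91.77578323434521
```

View pics/top1.png

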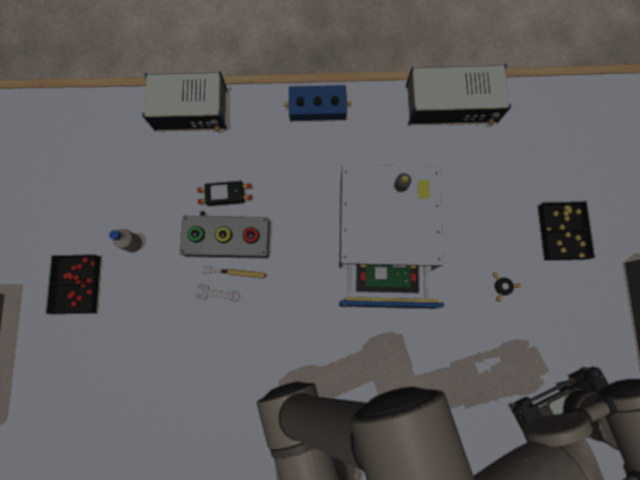

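View pics/side1.png

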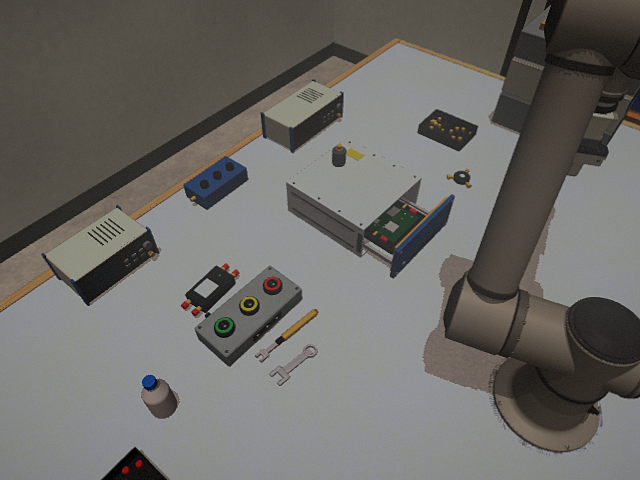

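The top view shows the box with its blue front from (342,303) to (443,305). The console sensors are green (195,233), yellow (223,234) and red (251,235), with the loose tools below the console. The side view agrees, with green at (225,326).

```bash
python3 - <<'E'
from h import *
import pickle
for n in('top','side'):
    c=pickle.load(open(n+'.pkl','rb')); P=cloud(c); hsv=cv2.cvtColor(c['image'],cv2.COLOR_RGB2HSV)
    X,Y,Z=P[...,0],P[...,1],P[...,2]; H,S,V=cv2.split(hsv)
    ok=c['depth']>0
    blue=ok&(H>100)&(H<130)&(S>120)&(V>40)&(X<560)&(X>200)&(Y<150)&(Y>-400)&(Z>-5)&(Z<125)
    Q=P[blue]; print(n,'blue',len(Q),Q.min(0).round(),Q.max(0).round(), np.percentile(Q,[2,50,98],axis=0).round().tolist())
    t=Q[Q[:,2]>95]
    if len(t)>20:
        l=cv2.fitLine(t[:,:2].astype(np.float32),cv2.DIST_HUBER,0,.01,.01).ravel(); a=t[:,:2]@l[:2]
        print(' top edge',l.round(4),len(t),(l[2:]+np.outer([a.min()-l[2:]@l[:2],a.max()-l[2:]@l[:2]],l[:2])).round(1).tolist())
    f=Q[(Q[:,2]<85)&(Q[:,2]>15)]
    if len(f)>50:
        l=cv2.fitLine(f[:,:2].astype(np.float32),cv2.DIST_HUBER,0,.01,.01).ravel(); print(' face',l.round(4),len(f),f.mean(0).round(1))
    # pure-image top outer edge: blue pixels onto z=108, per column
    roof=ok&(abs(Z-110)<6)&(S<60)&(X>430)&(X<800)&(Y>-420)&(Y<100)
    m=cv2.morphologyEx(roof.astype(np.uint8),cv2.MORPH_OPEN,np.ones((5,5)))
    v,u=np.nonzero(m); W=onplane(c,np.c_[u,v],110)[:,:2].astype(np.float32); r=cv2.minAreaRect(W); print(' roof',len(W),r,cv2.boxPoints(r).round().tolist())
    for k,hm in dict(green=(H>50)&(H<90),yellow=(H>22)&(H<36),red=(H<6)|(H>174)).items():
        m=(hm&(S>110)&(V>50)&ok&(Z>52)&(Z<80)&(Y>150)&(X<640)).astype(np.uint8)
        nn,_,st,_=cv2.connectedComponentsWithStats(m,connectivity=8)
        if nn<2: print(k,'none');continue
        i=1+st[1:,4].argmax(); v,u=np.nonzero(_*0+m if False else m); e=cv2.fitEllipse(cv2.convexHull(np.c_[u,v].astype(np.float32)))
        print(' ',k,len(u),np.round(e[0],1),onplane(c,e[0],66).round(1).tolist(),np.median(Z[v,u]).round(1))
E
```

```text
top blue 393 [ 412. -321.   87.] [431. -68. 113.] [[414.0, -312.0, 100.0], [422.0, -194.0, 107.0], [431.0, -73.0, 111.0]]
 top edge [ 4.140000e-02  9.991000e-01  4.215317e+02 -1.945852e+02] 391 [[416.3, -321.3], [426.8, -68.4]]
 roof 9171 ((654.9804077148438, -206.06137084960938), (261.8874206542969, 265.598876953125), 87.7234115600586) [[517.0, -332.0], [782.0, -342.0], [793.0, -80.0], [527.0, -70.0]]
  green 102 [195.  233.5] [[622.7, 317.5, 66.0]] 64.3
  yellow 130 [222.8 234. ] [[619.8, 242.5, 66.0]] 64.1
  red 129 [250.3 234.5] [[616.7, 168.2, 66.0]] 64.1
side blue 305 [ 411. -324.  102.] [431. -69. 113.] [[413.0, -315.0, 104.0], [422.0, -179.0, 108.0], [430.0, -70.0, 111.0]]
 top edge [ 4.370000e-02  9.990000e-01  4.218867e+02 -1.844140e+02] 305 [[415.8, -323.9], [427.0, -68.4]]
 roof 5941 ((652.9575805664062, -203.34579467773438), (265.1700744628906, 267.5948181152344), 87.4164810180664) [[513.0, -330.0], [781.0, -342.0], [793.0, -77.0], [525.0, -65.0]]
  green 122 [223.6 324.9] [[621.9, 319.5, 66.0]] 64.8
  yellow 128 [248.4 303.2] [[619.4, 244.8, 66.0]] 64.6
  red 120 [249.1 300.4] [[623.8, 238.2, 66.0]] 64.8
```

```bash
cat > go.py <<'E'
import sys; from h import *
from scipy.spatial.transform import Rotation as R
o=get_obs(); r=R.from_euler('xyz',o['tcp_rot'])
print('t',round(o['time'],2),'pos',o['tool_pos'].round(1),'rot',o['tcp_rot'].round(3),'F',np.round(o['contact_force'],1),'w',round(o['grip_width'],1))
for a in sys.argv[1:]:
    x=np.float64(a.split(',')); print(a,'shift m',(r.inv().apply(x[:3]-o['tool_pos'])/1000).round(4),'turn',np.degrees((r.inv()*R.from_euler('xyz',[np.pi,0,x[3]])).as_rotvec()).round(1) if len(x)>3 else '')
E
python3 go.py 385,-190,200,-.042 385,-190,130,-.042
```

```text
t 0.1 pos [ 212.9 -479.5  226.1] rot [-3.14  -0.     0.418] F [-0.6  0.8 -0.1] w 91.8
385,-190,200,-.042 shift m [ 0.2747 -0.1948  0.0264] turn [-0.1  0.  26.3]
385,-190,130,-.042 shift m [ 0.2747 -0.1947  0.0964] turn [-0.1  0.  26.3]
```

```bash
python3 -m handwheel '[[[0,0,6],[0.034,-0.024,0.003],0],[[0,0,12],[0.069,-0.049,0.006],0],[[0,0,18],[0.103,-0.073,0.01],0],[[0,0,24],[0.137,-0.097,0.013],0],[[0,0,26.3],[0.172,-0.122,0.016],0],[[0,0,26.3],[0.206,-0.146,0.02],0],[[0,0,26.3],[0.24,-0.17,0.023],0],[[0,0,26.3],[0.275,-0.195,0.026],0],[[0,0,26.3],[0.275,-0.195,0.05],0],[[0,0,26.3],[0.275,-0.195,0.075],0],[[0,0,26.3],[0.275,-0.195,0.096],0],[[0,0,26.3],[0.275,-0.195,0.096],0]]'; python3 go.py 385,-190,58,-.042
python3 - <<'E'
from h import *
c=capture('side'); cv2.imwrite('pics/side2.png',c['image'][...,::-1])
E
```

```text
time: 1.3
tool_pos: [383.7, -188.7, 128.4]
tcp_rot: [-3.138, 0.005, -0.041]
contact_force: [-0.5, 0.2, 0.6]
grip_width: 1.9
finger_force: 0.0
t 1.3 pos [ 383.7 -188.7  128.4] rot [-3.138  0.005 -0.041] F [-0.5  0.2  0.6] w 1.9
385,-190,58,-.042 shift m [0.0017 0.0015 0.0704] turn [-0.2  0.3  0.1]
```

View pics/side2.png

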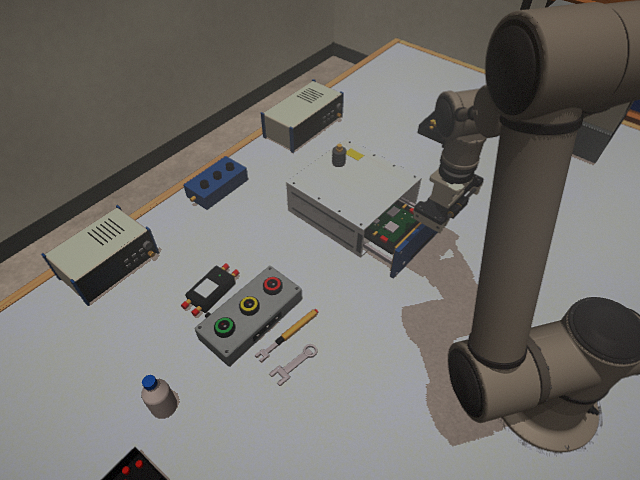

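The hand hangs in front of the blue plate (around (440,205)) with the body long side along the front and everything clear. Next I lower it.

```bash
python3 -m handwheel '[[[0,0,0],[0,0,0.025],0],[[0,0,0],[0,0,0.05],0],[[0,0,0],[0,0,0.07],0],[[0,0,0],[0,0,0.07],0],[[0,0,0],[0.006,0,0.07],0],[[0,0,0],[0.012,0,0.07],0],[[0,0,0],[0.018,0,0.07],0],[[0,0,0],[0.024,0,0.07],0],[[0,0,0],[0.03,0,0.07],0],[[0,0,0],[0.036,0,0.07],0],[[0,0,0],[0.042,0,0.07],0]]'; python3 go.py
```

```text
time: 2.45
tool_pos: [427.5, -191.7, 60.8]
tcp_rot: [-3.141, 0.0, -0.041]
contact_force: [-3.9, -0.9, 3.0]
grip_width: 0.3
finger_force: 1.9
t 2.45 pos [ 427.5 -191.7   60.8] rot [-3.141  0.    -0.041] F [-3.9 -0.9  3. ] w 0.3
```

```bash
python3 -m handwheel '[[[0,0,0],[0.006,0,0],0],[[0,0,0],[0.012,0,0],0],[[0,0,0],[0.018,0,0],0],[[0,0,0],[0.024,0,0],0],[[0,0,0],[0.03,0,0],0],[[0,0,0],[0.036,0,0],0],[[0,0,0],[0.042,0,0],0],[[0,0,0],[0.048,0,0],0],[[0,0,0],[0.053,0,0],0],[[0,0,0],[0.058,0,0],0],[[0,0,0],[0.062,0,0],0]]'
python3 -m handwheel '[[[0,0,0],[0.003,0,0],0],[[0,0,0],[0.005,0,0],0],[[0,0,0],[0.007,0,0],0],[[0,0,0],[0.008,0,0],0]]'
```

```text
time: 3.55
tool_pos: [489.6, -194.4, 60.7]
tcp_rot: [3.141, -0.0, -0.041]
contact_force: [-3.6, -1.0, 1.2]
grip_width: 0.5
finger_force: 1.7
time: 3.95
tool_pos: [497.3, -194.7, 60.7]
tcp_rot: [3.141, -0.0, -0.041]
contact_force: [-3.1, -0.9, 1.3]
grip_width: 0.5
finger_force: 1.6
```

```bash
python3 -m handwheel '[[[0,0,0],[0.001,0,0],0],[[0,0,0],[0.002,0,0],0],[[0,0,0],[0.003,0,0],0],[[0,0,0],[0.004,0,0],0]]'
python3 -m handwheel '[[[0,0,0],[0.001,0,0],0],[[0,0,0],[0.002,0,0],0],[[0,0,0],[0.003,0,0],0]]'
```

```text
time: 4.35
tool_pos: [499.4, -194.8, 60.7]
tcp_rot: [-3.141, 0.004, -0.041]
contact_force: [-14.0, -2.5, 7.1]
grip_width: 0.8
finger_force: 6.8
time: 4.65
tool_pos: [499.2, -194.7, 60.7]
tcp_rot: [-3.14, 0.01, -0.041]
contact_force: [-26.3, -4.1, 16.7]
grip_width: 0.1
finger_force: 13.5
```

Firm stop reached at the expected place (499 mm). Next I back off and go up.

```bash
python3 -m handwheel '[[[0,0,0],[-0.003,0,0],0],[[0,0,0],[-0.008,0,0],0],[[0,0,0],[-0.02,0,0],0],[[0,0,0],[-0.05,0,0],0],[[0,0,0],[-0.08,0,-0.0],0],[[0,0,0],[-0.08,0,-0.03],0],[[0,0,0],[-0.08,0,-0.07],0],[[0,0,0],[-0.08,0,-0.115],0],[[0,0,0],[-0.08,0,-0.15],0],[[0,0,0],[-0.08,0,-0.16],0]]'; python3 - <<'E'
from h import *
c=capture('top'); cv2.imwrite('pics/top3.png',c['image'][...,::-1])
P=cloud(c);H,S,V=cv2.split(cv2.cvtColor(c['image'],cv2.COLOR_RGB2HSV))
b=(c['depth']>0)&(H>100)&(H<130)&(S>120)&(V>40)&(P[...,0]<620)&(P[...,0]>400)&(P[...,1]<150)&(P[...,1]>-400)&(P[...,2]>60)&(P[...,2]<125)
Q=P[b]; print(len(Q),Q.min(0),Q.max(0),Q.mean(0))
E
python3 go.py 622.3,318.5,220,.47 500,120,220,.2 622.3,318.5,97,.47
```

```text
time: 5.65
tool_pos: [426.4, -192.6, 224.9]
tcp_rot: [3.137, -0.008, -0.041]
contact_force: [-0.1, 0.7, 0.5]
grip_width: 0.8
finger_force: 0.0
203 [ 509.33912598 -199.40295602   92.11292347] [522.71979463 -71.42690414 113.89344229] [ 515.42181338 -133.64492842  106.24031978]
t 5.7 pos [ 426.2 -192.5  224.4] rot [ 3.138 -0.007 -0.041] F [ 1.5 -0.   0.4] w 0.5
622.3,318.5,220,.47 shift m [ 0.175  -0.5186  0.0037] turn [  0.3  -0.4 -29.3]
500,120,220,.2 shift m [ 0.0609 -0.3153  0.0037] turn [  0.3  -0.4 -13.8]
622.3,318.5,97,.47 shift m [ 0.1741 -0.5191  0.1267] turn [  0.3  -0.4 -29.3]
```

View pics/top3.png

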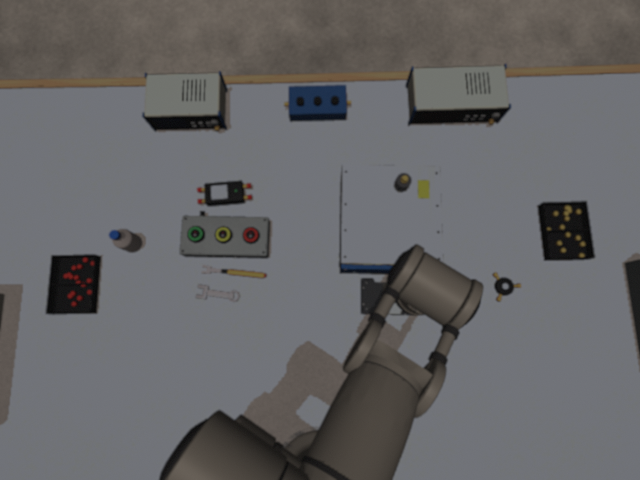

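The drawer front is flush with the box (blue line at (340–390,267)) and all loose parts are in place. Next I move over to the green sensor, staying high.

```bash
python3 -m handwheel '[[[0,0,-3],[0.015,-0.043,0],0],[[0,0,-6],[0.029,-0.086,0],0],[[0,0,-9],[0.044,-0.13,0],0],[[0,0,-12],[0.058,-0.173,0],0],[[0,0,-15],[0.073,-0.216,0],0],[[0,0,-18],[0.087,-0.26,0],0],[[0,0,-21],[0.102,-0.303,0],0],[[0,0,-24],[0.117,-0.346,0],0],[[0,0,-26],[0.131,-0.39,0],0],[[0,0,-28],[0.146,-0.433,0],0],[[0,0,-29],[0.16,-0.476,0],0],[[0,0,-29],[0.175,-0.519,0],0]]'
python3 -m handwheel '[[[0,0,0],[0,0,0],0],[[0,0,0],[0,0,0],0],[[0,0,0],[0,0,0],0]]' >/dev/null; python3 go.py 622.3,318.5,220,.47 622.3,318.5,97,.47
```

```text
time: 6.9
tool_pos: [620.4, 321.8, 218.4]
tcp_rot: [-3.141, 0.002, 0.466]
contact_force: [1.4, -0.8, 0.1]
grip_width: 0.4
finger_force: 0.0
t 7.2 pos [620.1 318.8 219.5] rot [3.141e+00 2.000e-03 4.640e-01] F [ 1.  -0.1  0.2] w 0.5
622.3,318.5,220,.47 shift m [ 0.0018  0.0013 -0.0005] turn [ 0.   0.1 -0.3]
622.3,318.5,97,.47 shift m [0.002  0.0012 0.1225] turn [ 0.   0.1 -0.3]
```

```bash
python3 -m handwheel '[[[0,0,0],[0.002,0.001,0.025],0],[[0,0,0],[0.002,0.001,0.05],0],[[0,0,0],[0.002,0.001,0.075],0],[[0,0,0],[0.002,0.001,0.095],0],[[0,0,0],[0.002,0.001,0.11],0],[[0,0,0],[0.002,0.001,0.122],0],[[0,0,0],[0.002,0.001,0.122],0]]'
python3 - <<'E'
from h import *
c=capture('side'); cv2.imwrite('pics/side4.png',c['image'][180:400,100:420,::-1].repeat(2,0).repeat(2,1))
E
```

```text
time: 7.9
tool_pos: [621.9, 318.2, 97.2]
tcp_rot: [-3.141, 0.003, 0.464]
contact_force: [0.3, -0.6, -1.0]
grip_width: 0.4
finger_force: 0.0
```

View pics/side4.png

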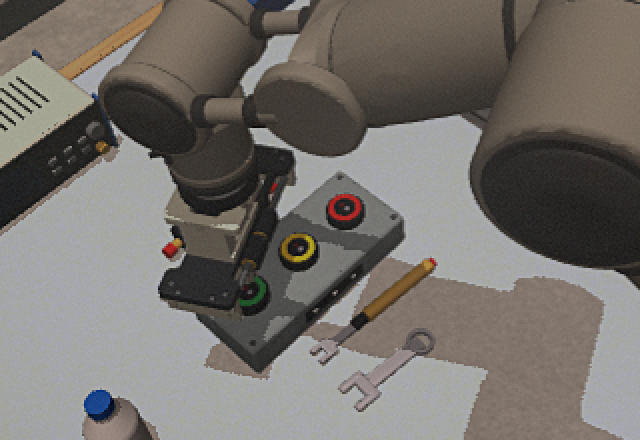

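```bash
python3 -m handwheel '[[[0,0,0],[0,0,0],0],[[0,0,0],[0,0,0],0],[[0,0,0],[0,0,0],0],[[0,0,0],[0,0,0],0],[[0,0,0],[0,0,0],0],[[0,0,0],[0,0,0],0],[[0,0,0],[0,0,0],0],[[0,0,0],[0,0,0],0],[[0,0,0],[0,0,0],0],[[0,0,0],[0,0,0],0],[[0,0,0],[0,0,0],0],[[0,0,0],[0,0,0],0]]';  python3 -m handwheel '[[[0,0,0],[0,0,0],0],[[0,0,0],[0,0,0],0],[[0,0,0],[0,0,0],0],[[0,0,0],[0,0,0],0],[[0,0,0],[0,0,0],0],[[0,0,0],[0,0,0],0],[[0,0,0],[0,0,0],0],[[0,0,0],[0,0,0],0],[[0,0,0],[0,0,0],0],[[0,0,0],[0,0,0],0],[[0,0,0],[0,0,0],0],[[0,0,0],[0,0,0],0]]'
```

```text
time: 9.15
tool_pos: [622.7, 319.7, 98.7]
tcp_rot: [3.141, 0.0, 0.465]
contact_force: [0.4, 0.1, 0.3]
grip_width: 0.5
finger_force: 0.0
time: 10.35
tool_pos: [622.7, 319.7, 98.7]
tcp_rot: [3.142, -0.0, 0.465]
contact_force: [-0.1, 0.8, -0.2]
grip_width: 0.7
finger_force: 0.0
```

The crop shows the shut fingers over the green sensor (around (250,285)), with yellow and red clear. It held there for 2.4 s; now I withdraw.

```bash
python3 -m handwheel '[[[0,0,0],[0,0,-0.03],0],[[0,0,0],[0,0,-0.07],0],[[0,0,0],[0,0,-0.11],0],[[0,0,0],[0,0,-0.14],0],[[0,0,0],[-0.04,0,-0.15],0],[[0,0,0],[-0.08,0,-0.15],0],[[0,0,0],[-0.12,0,-0.15],0],[[0,0,0],[-0.15,0,-0.15],0],[[0,0,0],[-0.16,0,-0.15],0],[[0,0,0],[-0.16,0,-0.15],0],[[0,0,0],[-0.16,0,-0.15],0],[[0,0,0],[-0.16,0,-0.15],0]]'
python3 - <<'E'
from h import *
c=capture('top'); cv2.imwrite('pics/top5.png',c['image'][...,::-1])
E
```

```text
time: 11.55
tool_pos: [480.8, 248.4, 248.4]
tcp_rot: [3.142, -0.0, 0.465]
contact_force: [0.9, 0.4, -0.5]
grip_width: 0.7
finger_force: 0.0
```

View pics/top5.png

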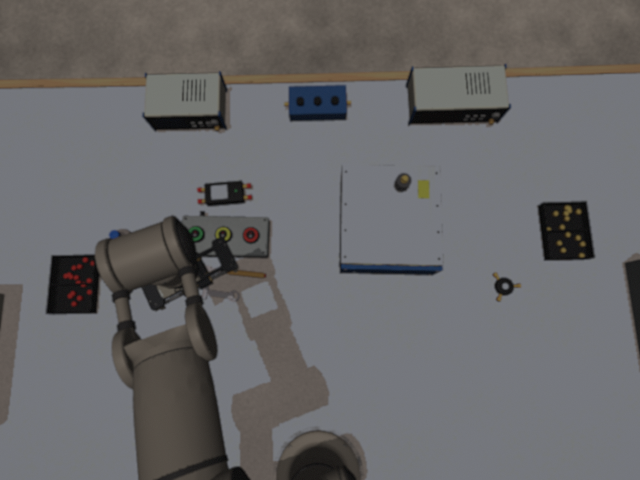

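The drawer is shut (blue line (341–441,267)), the parts I can see are where they were, and the hand is well clear, so I hand in.

```bash
python3 -c "from plant import close_job; print(close_job())"
```

```text
the job is handed in; nothing more can be done
None
```

I pushed the drawer home to its firm stop, held the shut fingertips about 32 mm above the green sensor for 2.4 s, drew the hand well away, and handed the job in at about 11.6 s; no verdict was returned.

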